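Square a camera up in the corner of a checking plate

ROBOT

A 6-joint arm with a two-finger parallel gripper is mounted at the origin on a cart in front of the work surface, level with it; the furniture and walls round the work are solid. World frame = base frame: x ahead of the robot, y to its left, z up, the work surface at z = 0. Lengths are in m, angles in rad, forces in N, time in s.
With the tool pointing down it reaches from about 0.35 to 0.775 m from the base axis. Payload 5.5 kg.
Tool frame: the origin (TCP) lies at the very end of the fingers, on their centre line; the grasp point (between the pads) lies 19 mm behind it (env.grip_point_offset is the distance from the TCP to the grasp point, in m); z points along the fingers, y is the line along which they close (so a half turn about z gives the same grasp; the last joint's range is limited). The gripper opens to 85 mm and grips with 20 to 120 N. Pads are 22 mm wide; open, the fingers measure 114 mm over their backs; the gripper's body (76 mm by 85 mm) begins 54 mm behind the grasp point. The pads swing forward as they close: fully open they stand 13 mm farther back than shut.
Start: joints at [1.118, 0.313, 0.046, 1.304, 0, 1.431], TCP at [0.177, 0.547, 0.231] pointing down, gripper open.
Joint ranges: [-2.76, 2.76], [-0.86, 1.69], [-1.03, 1.26], [-2.2, 2.34], [-1.47, 1.5], [-3.14, 3.14]. Speed limits (rad/s): [2.57, 2.57, 3.14, 3.14, 3.14, 3.14].

INTERFACE

Orientations are given as a unit quaternion [w, x, y, z].
In Python, from workcell import sensors, imaging, workorder, env gives the robot as it stands.
- The arm moves only by the shell command python3 -m handwheel 'ROWS' [FORCE]. ROWS is JSON, a list of rows, each a list of 5 numbers: the shift along the tool's x, y, z in mm, then the turn about the tool's z in rad, then the opening, from 0 (shut) to 1 (fully open). A call has 1 to 8 rows; each row is the pose to reach, as a shift and turn from the pose commanded when the call began, along the tool's axes at that moment; what a row does not reach only later rows make up. A row lasts 1/10 s, in which the tool goes at most 50 mm and 8.59 degrees, less where a joint would pass 70% of its speed; a pose out of reach is approached as far as the arm can. A call with a gripper value outside its range is refused whole. The fingers move at their own pace and stop on an object; FORCE is the grip in N (left out, the last holds). Time passes only in rows, so rows that repeat a pose let the fingers close. It gives the time, the measured TCP pose, the force, the opening and the grip force at its end, in the units of the state.
- sensors.get_state(): the state, without advancing time (a new reading comes with each control period).
- imaging.read_camera(name): name is "side" or "top" or "wrist"; returns a dict with "color" (420x560x3 uint8, blue, green, red), "z_map" (420x560 float32, m along the optical axis (not along the pixel's ray), 0 where there is no reading), "fx", "fy", "cx", "cy" (pixels), "xyz" and "rotation" of the camera in the world. Camera axes: x right, y down, z forward; pixel columns grow to the right and rows downward; lengths in m; the calibration is good to about 2 mm. A picture is of the moment at which its call begins.
- workorder.hand_in(): hands the job in; it is judged then, once.
The state is a dict: "clock": time; "joint_pos": joint angles; "qvel": joint speeds; "tau": joint torques, N m; "tcp_pos": TCP position; "orientation": TCP orientation; "wrist_force": force on the tool from outside, world axes, zero at the start; "ft_torque": the same for the moment, N m; "finger_gap": finger opening in m; "grip_force": force on a finger pad.
Only numpy, scipy, OpenCV 4.12 (cv2) and the standard library are available. Lean on these libraries where they do the work, as an engineer would, in place of code of your own. Each camera call takes 0.05 s, during which the arm holds its last target. There are 200 camera calls.

TASK

Push the chrome camera that lies lens-up on the grey plate into the corner of the brass stops, so that its flat base lies flush along the long rail and its end touches the short end stop. Push it only against its sides with the fingertips: do not grip it, lift it or tip it, and do not disturb the other things standing about. Leave it there and take the hand away.

Things in the scene. Friction and masses are not known exactly. Their poses are not given: they have to be found in the camera images.
- squaring_plate: Fixed grey plate with a white grid on four rubber feet, partly over the green tray. Origin: at desk level (z 0); +x points away from the robot, turned 11 to 29 degrees to its right, +y left. It spans x -140..140, y -155..85 mm; its top is 36 mm above the desk. Two brass stops, 14 mm thick, stand 24 mm high on it: a long rail at its left and a short end stop at its far end.
- stop_corner (a point): Inner corner of the two brass stops, at the height of the plate's top: (100, 65, 36) mm in the plate's frame, same axes. The long rail's inner face is y = 65 mm, from x = -70 to 114; the end stop's inner face is x = 100 mm, from y = -30 to 65. To the left of the plate stand a turntable and lamp post, up to 210 mm high.
- chrome_camera: Loose chrome camera on its back, lens up, 0.3 to 0.5 kg. Origin at its underside. Body: x -40..35, y -68..68, z 0..34 mm; the lens, 53 mm across near (-6, -6), rises to 59 mm. The plain base is the long face x = -40. On the face x = 35 a knob 18 mm wide stands out 5 mm at y = -50; the rest is plain. Square in the corner its origin is at (32, 25) mm in the plate's frame, yaw -90 degrees from it.
- camera_base (a point): Middle of the camera's flat base face (-40, 0, 17 mm in the camera's frame). It belongs on the long rail, and faces it at the start, skewed by up to 20 degrees.
- camera_end (a point): Middle of the camera's end face (0, 68, 17 mm in the camera's frame). It belongs on the end stop, and faces it at the start. The end near the robot is opposite, plain, at y = -68. Sliding the camera takes some 3 to 15 N, most of it when it also rubs along a stop.
- film_can: Loose black film canister, 33 mm across, 49 mm high, standing on the right part of the plate, near one of its two right-hand corners. Origin: centre of its underside. Leave alone.
- red_lid_jar: Loose small glass jar with a red lid, 39 mm across, 42 mm high, near the other right-hand corner of the plate. Origin: centre of its underside. Leave alone.
- silver_wheel: Loose chrome ring, 46 mm across, 10 mm high, lying on the desk to the right of the plate. Origin: centre of its underside. Leave alone.
- chrome_housing: Loose stripped camera top cover, 28 x 50 x 51 mm, standing on the desk to the right of the plate. Origin: centre of its underside. Leave alone.

How it is judged:
By the outcome, as a careful person would: the job done as asked, in the order asked, and still so for the second after the job is handed in, with the robot touching nothing.
It also fails if it takes over 54 s, if anything falls off the work surface, if the arm or the gripper's body presses on something with over 40 N, if the wrist force passes 120 N, or if a joint passes its speed limit or range.

## Working session

There is one attempt and no reset: what is moved stays moved. The work goes in short steps, Python scripts to look and compute and a shell command to move; the robot and the scene stay as the last step left them, time stands still between calls to the robot, and variables do not carry over. Pictures are saved under pics/ and viewed, at most 10 in all, crops included, and the job is handed in when it is done.

```bash
mkdir -p pics; cat > h.py <<'E'
import numpy as np,cv2
from workcell import sensors,imaging
def world(c,u,v,z=None):
    R=np.array(c['rotation'],float)
    if R.size==4:
        from scipy.spatial.transform import Rotation as Q
        R=Q.from_quat(np.roll(R.ravel(),-1)).as_matrix()
    d=R@np.array([(u-c['cx'])/c['fx'],(v-c['cy'])/c['fy'],1.]);p=np.array(c['xyz'])
    s=(z-p[2])/d[2] if z is not None else c['z_map'][int(v),int(u)]
    return p+s*d
E
python3 - <<'E'
from h import *
for n in ('top','side'):
    c=imaging.read_camera(n);cv2.imwrite(f'pics/{n}0.png',c['color']);np.save(f'{n}0.npy',c,allow_pickle=True)
    print(n,c['xyz'],c['rotation'],c['fx'])
print(sensors.get_state())
E
```

```text
top [ 0.38547817 -0.46065993  0.92409369] [ 0.05362608 -0.703087    0.70819169 -0.03546038] 473.81177850283115
side [ 0.39140225 -1.20112115  0.56577307] [-0.47507349  0.87607582 -0.072388    0.03945007] 435.7184211920624
{'clock': 0.1, 'joint_pos': array([1.11839562e+00, 3.13936239e-01, 4.50865618e-02, 1.30358129e+00,
       2.29541388e-05, 1.43120808e+00]), 'qvel': array([ 0.00038756, -0.00320852,  0.00243326, -0.00066098,  0.00110286,
        0.00021035]), 'tau': array([ 2.22480288e-03, -4.81723881e+01,  2.99243242e+01,  1.26881845e-02,
       -1.15891380e-04, -1.18464396e-06]), 'tcp_pos': array([0.17674605, 0.54668984, 0.23048934]), 'orientation': array([-2.49382575e-04,  1.55769272e-01,  9.87793129e-01, -7.78427585e-04]), 'wrist_force': array([-0.11590412,  0.05906172,  0.65237624]), 'ft_torque': array([ 0.01682855,  0.02066472, -0.04071751]), 'grip_force': 0.0, 'finger_gap': 0.08561849088293783}
```

View pics/top0.png

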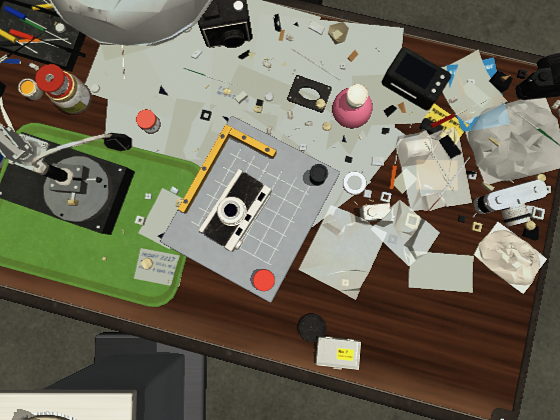

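View pics/side0.png

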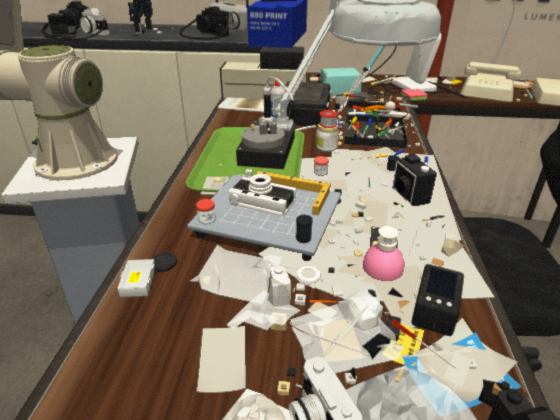

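The top view shows the plate at about (250,210), the rail from (182,210) to (229,128), the end stop from there to (275,155), and the camera at about (235,210). The jar is at (263,280), the can at (316,174). The side view shows the same layout.

```bash
python3 - <<'E'
from h import *
c=np.load('top0.npy',allow_pickle=True).item()
cr=c['color'][110:305,150:345];cv2.imwrite('pics/crop0.png',cv2.resize(cr,None,fx=3,fy=3,interpolation=cv2.INTER_CUBIC))
hsv=cv2.cvtColor(c['color'],cv2.COLOR_BGR2HSV)
# rail mask
m=cv2.inRange(hsv,(15,130,90),(32,255,255));n,l,s,_=cv2.connectedComponentsWithStats(m)
k=[i for i in range(1,n) if 160<s[i,0]<280 and 100<s[i,1]<220 and s[i,4]>20]
print(s[k])
for (u,v) in [(182,210),(229,128),(275,155),(263,280),(316,174),(237,210),(335,175),(272,300),(230,116),(163,243),(354,182),(374,212)]:
    print(u,v,np.round(world(c,u,v),3),np.round(world(c,u,v,.036),3))
E
```

```text
[[ 178  124   98   88 1026]]
182 210 [ 0.488 -0.263  0.06 ] [ 0.491 -0.257  0.036]
229 128 [ 0.644 -0.348  0.057] [ 0.65  -0.345  0.036]
275 155 [ 0.594 -0.434  0.042] [ 0.596 -0.434  0.036]
263 280 [ 0.36  -0.413  0.078] [ 0.359 -0.411  0.036]
316 174 [ 0.548 -0.509  0.084] [ 0.558 -0.512  0.036]
237 210 [ 0.484 -0.368  0.091] [ 0.49  -0.362  0.036]
335 175 [ 0.555 -0.548  0.036] [ 0.555 -0.548  0.036]
272 300 [ 0.322 -0.427  0.034] [ 0.322 -0.427  0.036]
230 116 [ 0.685 -0.343  0.001] [ 0.674 -0.347  0.036]
163 243 [ 0.429 -0.223  0.039] [ 0.429 -0.222  0.036]
354 182 [ 0.548 -0.588  0.002] [ 0.542 -0.584  0.036]
374 212 [ 0.483 -0.617  0.05 ] [ 0.484 -0.62   0.036]
```

View pics/crop0.png

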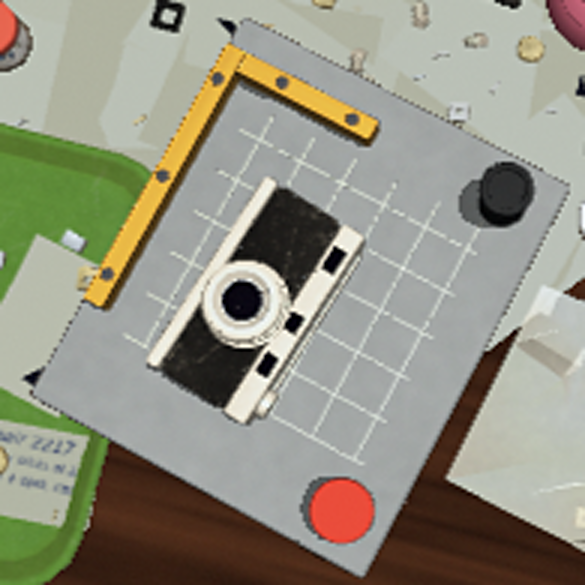

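Crop: plate corners (240,22), (568,186), (362,575), (35,393); camera body corners (268,178), (150,362), (240,422), (362,232), with the knob at (265,405). The brass outer corner is at (233,45).

```bash
cat >> h.py <<'E'
def rigid(M,W):
    M=np.array(M,float);W=np.array(W,float)[:,:2];a=M-M.mean(0);b=W-W.mean(0)
    yaw=np.arctan2((a[:,0]*b[:,1]-a[:,1]*b[:,0]).sum(),(a*b).sum())
    R=np.array([[np.cos(yaw),-np.sin(yaw)],[np.sin(yaw),np.cos(yaw)]])
    t=W.mean(0)-R@M.mean(0);return yaw,R,t,np.round((W-(M@R.T+t))*1e3,1)
E
python3 - <<'E'
from h import *
c=np.load('top0.npy',allow_pickle=True).item()
f=lambda L,z:[world(c,150+u/3,110+v/3,z) for u,v in L]
y,R,t,r=rigid(np.array([[140,85],[140,-155],[-140,-155],[-140,85]])/1e3,f([(240,22),(568,186),(362,575),(35,393)],.036));print('plate',np.degrees(y),t,r.tolist())
W=f([(233,45),(378,121),(88,297),(107,307),(242,85)],.06)
print('brass in plate (114,79)(114,-30)(-70,79)(-70,65)(100,65)',np.round([(R.T@(w[:2]-t))*1e3 for w in W],1).tolist())
yc,Rc,tc,rc=rigid(np.array([[-40,68],[-40,-68],[35,-68],[35,68]])/1e3,f([(268,178),(150,362),(240,422),(362,232)],.070));print('cam',np.degrees(yc),tc,rc.tolist())
print('cam in plate',R.T@(tc-t)*1e3,np.degrees(yc-y))
for n,p,z in (('can',(506,193),.085),('jar',(340,510),.078)):
    w=f([p],z)[0];print(n,w,R.T@(w[:2]-t)*1e3)
tcp=np.array([.1767,.5467]);print('goal cam',t+R@[.032,.025])
E
```

```text
plate -28.32356292024376 [ 0.51268065 -0.35631115] [[-5.0, 0.6], [-1.3, 2.7], [3.5, 1.4], [2.7, -4.8]]
brass in plate (114,79)(114,-30)(-70,79)(-70,65)(100,65) [[114.9, 73.6], [114.0, -30.1], [-66.7, 76.1], [-66.6, 62.6], [94.9, 56.1]]
cam -122.41593680033664 [ 0.48615243 -0.3642434 ] [[-3.7, -2.6], [-1.3, -4.5], [2.5, 4.0], [2.4, 3.2]]
cam in plate [-19.58887118 -19.56894104] -94.09237388009288
can [ 0.54755031 -0.51404731  0.085     ] [ 105.53311029 -122.30843342]
jar [ 0.36021221 -0.41379106  0.078     ] [-106.94391282 -122.93723386]
goal cam [ 0.55271094 -0.3494865 ]
```

```bash
python3 - <<'E'
from h import *
from scipy.spatial.transform import Rotation as Q
P=[]
for n in('top','side'):
    c=np.load(n+'0.npy',allow_pickle=True).item()
    v,u=np.mgrid[0:420,0:560];z=c['z_map'];g=z>0
    d=np.stack([(u-c['cx'])/c['fx']*z,(v-c['cy'])/c['fy']*z,z],-1)[g]
    P.append(d@Q.from_quat(np.roll(c['rotation'],-1)).as_matrix().T+c['xyz'])
P=np.vstack(P)
print('rows y .7..-.6, cols x .1...9; max z cm')
for y in np.arange(.7,-.65,-.1):
    print('%5.1f'%y,[int(100*max(P[(abs(P[:,0]-x)<.05)&(abs(P[:,1]-y)<.05)][:,2],default=-.01)) for x in np.arange(.1,1,.1)])
a=np.radians(161.9);ex=np.array([np.cos(a),np.sin(a)]);ey=np.array([np.sin(a),-np.cos(a)])
s=np.array([.1767,.5467])
for w in [(.33,.36),(.42,.1),(.42,-.15),(.42,-.4),(.45,-.43)]: 
    d=np.array(w)-s;print(w,np.round([d@ex*1e3,d@ey*1e3]))
E
```

```text
rows y .7..-.6, cols x .1...9; max z cm
  0.7 [18, 18, 18, 28, 27, 31, 31, 31, -1]
  0.6 [-1, 34, 17, 18, 18, 33, 33, 32, 6]
  0.5 [34, 35, -72, 11, 11, 33, 33, 17, 6]
  0.4 [-72, -72, -1, 0, 11, 18, 18, 10, 5]
  0.3 [-72, -72, -1, 0, 0, 0, 8, 8, 3]
  0.2 [0, -2, 0, 0, 0, 3, 31, 37, 3]
  0.1 [1, 0, 0, 2, 5, 19, 30, 39, 3]
  0.0 [30, 0, 1, 2, 11, 16, 11, 11, 4]
 -0.1 [29, 0, 2, 5, 24, 24, 11, 4, 2]
 -0.2 [0, 0, 2, 4, 4, 23, 43, 0, 43]
 -0.3 [-73, 0, 0, 7, 9, 6, 44, 44, 43]
 -0.4 [-1, 0, 8, 8, 9, 7, 43, 43, 9]
 -0.5 [0, 2, 2, 4, 8, 9, 2, 2, 2]
 -0.6 [0, 2, 2, 1, 5, 3, 9, 5, 2]
(0.33, 0.36) [-204. -130.]
(0.42, 0.1) [-370. -349.]
(0.42, -0.15) [-448. -587.]
(0.42, -0.4) [-525. -824.]
(0.45, -0.43) [-563. -843.]
```

```bash
python3 -m handwheel '[[0,0,-50,0,1],[0,0,-100,0,1],[-40,-26,-100,0.1,0.6],[-80,-52,-100,0.2,0.6],[-120,-78,-100,0.3,0.6],[-160,-104,-100,0.4,0.6],[-204,-130,-100,0.5,0.6],[-204,-130,-100,0.5,0.6]]'
```

```text
clock: 0.9
tcp_pos: [0.3342, 0.3568, 0.3309]
orientation: [0.001, 0.4, 0.917, -0.001]
wrist_force: [-0.3, 0.4, -0.4]
finger_gap: 0.0512
grip_force: 0.0
```

```bash
python3 -m handwheel '[[-41,-19,0,0.1,0.6],[-82,-38,0,0.2,0.6],[-123,-57,0,0.3,0.6],[-164,-76,0,0.4,0.6],[-205,-95,0,0.5,0.6],[-246,-113,0,0.6,0.6],[-283,-148,0,0.7,0.6],[-319,-182,0,0.8,0.6]]'
```

```text
clock: 1.7
tcp_pos: [0.4181, 0.0032, 0.3309]
orientation: [-0.0, 0.723, 0.691, -0.0]
wrist_force: [0.4, 0.1, 0.7]
finger_gap: 0.0511
grip_force: 0.0
```

```bash
python3 -m handwheel '[[-48,7,0,0.06,0.4],[-96,14,0,0.12,0.4],[-144,21,0,0.18,0.4],[-192,28,0,0.24,0.4],[-240,35,0,0.3,0.4],[-288,42,0,0.36,0.4],[-336,50,0,0.42,0.4],[-384,58,0,0.45,0.4]]' && python3 -m handwheel '[[-20,0,0,0,0.4],[-35,0,0,0,0.4],[-35,0,0,0,0.4],[-35,0,0,0,0.4]]'
python3 - <<'E'
from h import *
c=imaging.read_camera('wrist');cv2.imwrite('pics/w1.png',c['color']);np.save('w1.npy',c,allow_pickle=True)
s=sensors.get_state();print(s['tcp_pos'],s['orientation'],s['wrist_force'],c['xyz'],c['rotation'])
E
```

```text
clock: 2.5
tcp_pos: [0.4605, -0.3831, 0.3308]
orientation: [-0.0, 0.858, 0.513, 0.0]
wrist_force: [0.9, -0.2, 0.8]
finger_gap: 0.034
grip_force: 0.0
clock: 2.9
tcp_pos: [0.4437, -0.4115, 0.3315]
orientation: [-0.0, 0.858, 0.514, 0.0]
wrist_force: [0.3, 1.0, -0.3]
finger_gap: 0.0343
grip_force: 0.0
[ 0.44385992 -0.41121096  0.33177995] [4.42786737e-05 8.57678075e-01 5.14186961e-01 2.94861670e-04] [ 0.28931022 -0.38813967  0.58841486] [ 0.48071215 -0.34100613  0.47460997] [ 0.15500722  0.95758232 -0.23979698 -0.03881078]
```

View pics/w1.png

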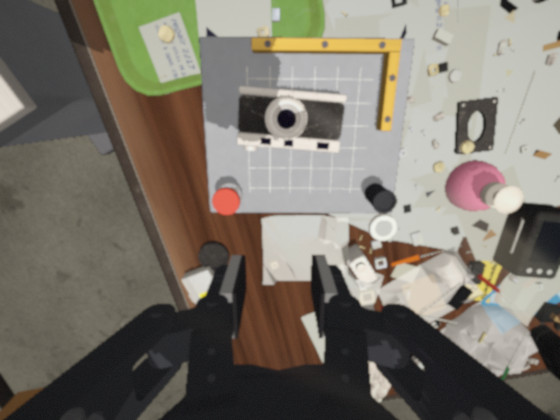

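Wrist view: plate corners (201,38), (413,40), (398,213), (209,213); camera body (240,88), (346,92), (340,152), (237,147), knob (250,148). I'll use an enlarged crop once and the fit.

```bash
python3 - <<'E'
from h import *
c=np.load('w1.npy',allow_pickle=True).item()
cv2.imwrite('pics/w1c.png',cv2.resize(c['color'][30:220,195:425],None,fx=3.4,fy=3.1,interpolation=cv2.INTER_CUBIC))
f=lambda L,z:[world(c,u,v,z) for u,v in L]
y,R,t,r=rigid(np.array([[140,85],[140,-155],[-140,-155],[-140,85]])/1e3,f([(413,40),(398,213),(209,213),(201,38)],.036));print('plate',np.degrees(y),t,r.tolist())
W=f([(253,38),(401,40),(253,52),(384,52),(379,131),(392,131)],.06)
print('brass (-70,79)(114,79)(-70,65)(100,65)(100,-30)(114,-30)',np.round([(R.T@(w[:2]-t))*1e3 for w in W],1).tolist())
yc,Rc,tc,rc=rigid(np.array([[-40,68],[-40,-68],[35,-68],[35,68]])/1e3,f([(346,92),(240,88),(237,147),(340,152)],.070));print('cam',np.degrees(yc),tc,rc.tolist())
print('cam in plate',R.T@(tc-t)*1e3,np.degrees(yc-y))
E
```

```text
plate -28.084114966269855 [ 0.51499928 -0.35796618] [[-5.2, -0.4], [5.7, -1.4], [-2.9, 3.4], [2.4, -1.6]]
brass (-70,79)(114,79)(-70,65)(100,65)(100,-30)(114,-30) [[-68.6, 79.9], [111.5, 77.7], [-69.0, 64.6], [92.3, 64.6], [96.0, -29.8], [113.3, -29.8]]
cam -120.81112197136834 [ 0.4868622 -0.3640972] [[-1.1, 0.7], [1.4, -2.7], [-0.3, 1.2], [-0.0, 0.9]]
cam in plate [-21.93786724 -18.65514662] -92.72700700509849
```

View pics/w1c.png

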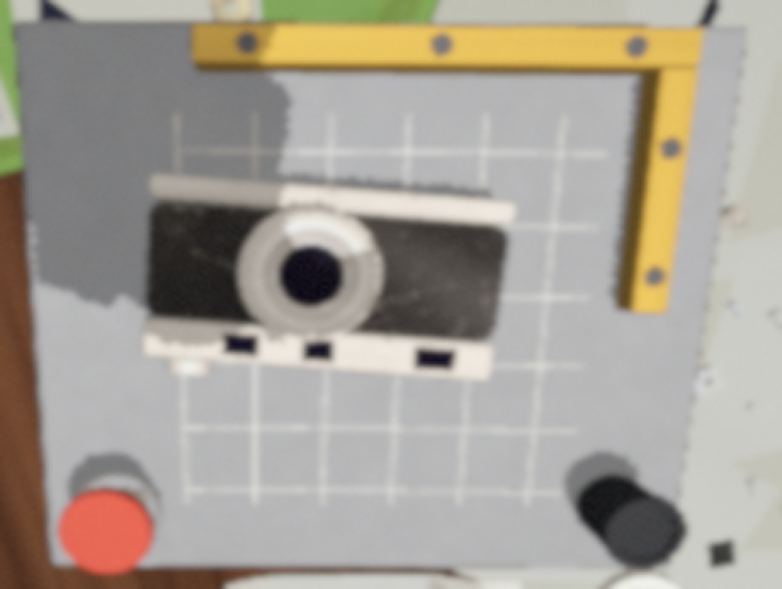

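Consistent with the first fit: the camera is at plate (-21,-19) mm, skewed 3°. Descend beside its long face.

```bash
python3 -m handwheel '[[-4,16,40,0,0.4],[-4,16,85,0,0.4],[-4,16,130,0,0.4],[-4,16,170,0,0.4],[-4,16,210,0,0.4],[-4,16,245,0,0.4],[-4,16,270,0,0.4],[-4,16,270,0,0.4]]' && python3 -m handwheel '[[0,0,8,0,0.4],[0,0,16,0,0.4],[0,0,16,0,0.4],[0,0,16,0,0.4]]'
```

```text
clock: 3.75
tcp_pos: [0.4544, -0.4197, 0.058]
orientation: [-0.004, 0.857, 0.515, -0.0]
wrist_force: [0.3, 1.3, 0.2]
finger_gap: 0.0341
grip_force: 0.0
clock: 4.15
tcp_pos: [0.4561, -0.424, 0.0462]
orientation: [0.001, 0.858, 0.514, 0.0]
wrist_force: [0.6, -0.0, 0.4]
finger_gap: 0.0343
grip_force: 0.0
```

```bash
python3 -m handwheel '[[5,0,0,0,0.4],[9,0,0,0,0.4],[13,0,0,0,0.4],[17,0,0,0,0.4],[21,0,0,0,0.4],[25,0,0,0,0.4],[29,0,0,0,0.4],[32,0,0,0,0.4]]'&& python3 -m handwheel '[[3,0,0,0,0.4],[6,0,0,0,0.4],[9,0,0,0,0.4],[12,0,0,0,0.4],[14,0,0,0,0.4],[16,0,0,0,0.4],[18,0,0,0,0.4],[20,0,0,0,0.4]]'
python3 - <<'E'
from h import *
c=imaging.read_camera('wrist');cv2.imwrite('pics/w2.png',c['color']);np.save('w2.npy',c,allow_pickle=True)
E
```

```text
clock: 4.95
tcp_pos: [0.471, -0.3956, 0.0453]
orientation: [0.0, 0.858, 0.514, -0.0]
wrist_force: [-0.6, -2.7, -1.4]
finger_gap: 0.034
grip_force: 1.1
clock: 5.75
tcp_pos: [0.4803, -0.3778, 0.0453]
orientation: [0.0, 0.858, 0.514, -0.0]
wrist_force: [-1.2, -2.7, 0.5]
finger_gap: 0.0343
grip_force: 1.7
```

View pics/w2.png

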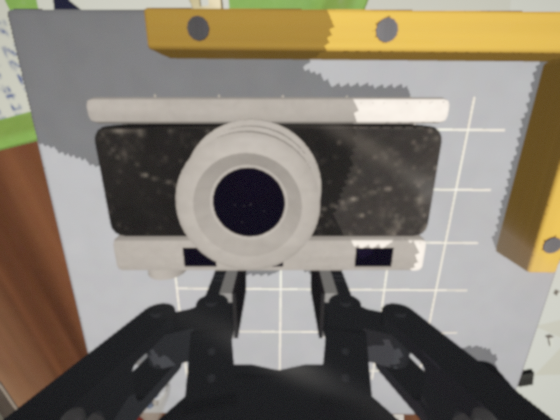

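The camera is square and sliding at 3 N; the base edge (v≈98) is about 15 mm off the rail (v≈58). Continue gently.

```bash
python3 -m handwheel '[[2,0,0,0,0.4],[4,0,0,0,0.4],[6,0,0,0,0.4],[8,0,0,0,0.4],[9,0,0,0,0.4],[10,0,0,0,0.4],[11,0,0,0,0.4],[12,0,0,0,0.4]]'&& python3 -m handwheel '[[1,0,0,0,0.4],[2,0,0,0,0.4],[2,0,0,0,0.4]]'
```

```text
clock: 6.6
tcp_pos: [0.486, -0.3673, 0.0453]
orientation: [0.0, 0.858, 0.514, 0.0]
wrist_force: [-1.8, -3.4, 1.4]
finger_gap: 0.0343
grip_force: 1.9
clock: 6.9
tcp_pos: [0.487, -0.3654, 0.0453]
orientation: [-0.0, 0.858, 0.514, 0.0]
wrist_force: [-1.9, -3.7, 0.5]
finger_gap: 0.0344
grip_force: 1.6
```

```bash
python3 -m handwheel '[[1,0,0,0,0.4],[2,0,0,0,0.4],[3,0,0,0,0.4],[3,0,0,0,0.4]]'; python3 -m handwheel '[[1,0,0,0,0.4],[2,0,0,0,0.4],[3,0,0,0,0.4],[3,0,0,0,0.4]]'
```

```text
clock: 7.3
tcp_pos: [0.4881, -0.3632, 0.0453]
orientation: [0.0, 0.858, 0.513, -0.0]
wrist_force: [-3.0, -4.5, 2.5]
finger_gap: 0.0343
grip_force: 2.7
clock: 7.7
tcp_pos: [0.4878, -0.3627, 0.0454]
orientation: [0.001, 0.859, 0.512, -0.003]
wrist_force: [-8.2, -10.5, 2.0]
finger_gap: 0.0344
grip_force: 6.7
```

Seated on the rail (force up to 13 N, stalled). Now round to the near end with the fingers shut.

```bash
python3 -m handwheel '[[-15,0,0,0,0.4],[-30,0,0,0,0.4],[-30,-35,0,0,0],[-30,-70,0,0,0],[-30,-105,0,0,0],[-10,-105,0,0,0],[20,-105,0,0,0],[43,-105,0,0,0]]'
python3 - <<'E'
from h import *
c=imaging.read_camera('wrist');cv2.imwrite('pics/w3.png',c['color']);np.save('w3.npy',c,allow_pickle=True)
s=sensors.get_state();print(s['tcp_pos'],s['orientation'])
E
```

```text
clock: 8.5
tcp_pos: [0.4174, -0.2716, 0.0452]
orientation: [-0.001, 0.858, 0.513, 0.001]
wrist_force: [0.3, -0.1, -0.3]
finger_gap: -0.0001
grip_force: 0.0
[ 0.41833117 -0.26878264  0.04503009] [-0.00153487  0.85746856  0.51453197  0.00147215]
```

View pics/w3.png

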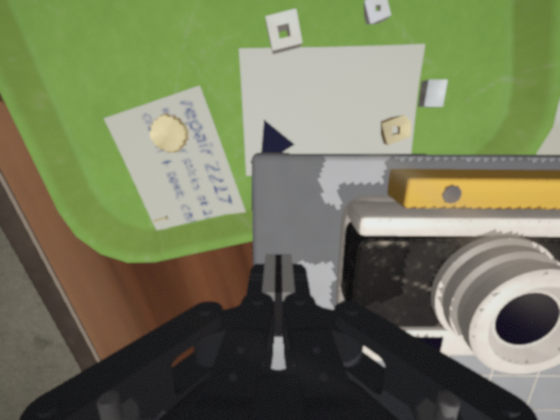

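The camera's base lies against the rail (v≈205–215), and the fingers (278,270) are about 20 mm short of its near end (u≈345). Push along +plate x.

```bash
python3 -m handwheel '[[-8,0,0,0,0],[-8,5,0,0,0],[-8,10,0,0,0],[-8,14,0,0,0],[-8,18,0,0,0],[-8,22,0,0,0],[-8,26,0,0,0],[-8,30,0,0,0]]'&& python3 -m handwheel '[[0,3,0,0,0],[0,6,0,0,0],[0,9,0,0,0],[0,12,0,0,0],[0,14,0,0,0],[0,16,0,0,0],[0,18,0,0,0],[0,20,0,0,0]]'
```

```text
clock: 9.35
tcp_pos: [0.4367, -0.2927, 0.0449]
orientation: [-0.003, 0.858, 0.513, -0.002]
wrist_force: [-10.1, 2.6, 8.3]
finger_gap: 0.0005
grip_force: 5.3
clock: 10.15
tcp_pos: [0.4544, -0.3023, 0.0449]
orientation: [-0.003, 0.858, 0.513, -0.002]
wrist_force: [-10.0, 2.6, 8.6]
finger_gap: 0.0002
grip_force: 5.2
```

```bash
python3 -m handwheel '[[0,3,0,0,0],[0,6,0,0,0],[0,9,0,0,0],[0,12,0,0,0],[0,14,0,0,0],[0,16,0,0,0],[0,18,0,0,0],[0,20,0,0,0]]'
python3 - <<'E'
from h import *
c=imaging.read_camera('top');cv2.imwrite('pics/t4.png',cv2.resize(c['color'][110:305,150:345],None,fx=3,fy=3,interpolation=cv2.INTER_CUBIC))
E
```

```text
clock: 10.95
tcp_pos: [0.4719, -0.3119, 0.0449]
orientation: [-0.003, 0.858, 0.513, -0.003]
wrist_force: [-12.0, 1.9, 8.1]
finger_gap: -0.0002
grip_force: 5.4
```

View pics/t4.png

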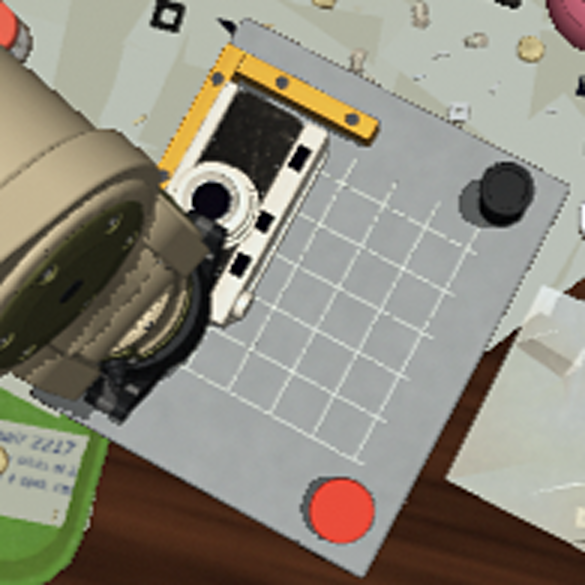

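The camera is nearly at the end stop, with its base against the rail and square; can and jar are untouched. Finish with small steps.

```bash
python3 -m handwheel '[[0,1.5,0,0,0],[0,3,0,0,0],[0,4,0,0,0],[0,5,0,0,0],[0,6,0,0,0]]';python3 -m handwheel '[[0,1,0,0,0],[0,2,0,0,0],[0,3,0,0,0],[0,3,0,0,0]]'
```

```text
clock: 11.5
tcp_pos: [0.477, -0.3147, 0.0449]
orientation: [-0.003, 0.858, 0.513, -0.003]
wrist_force: [-11.0, 1.6, 8.1]
finger_gap: -0.0002
grip_force: 5.4
clock: 11.9
tcp_pos: [0.4795, -0.316, 0.0449]
orientation: [-0.003, 0.858, 0.513, -0.003]
wrist_force: [-12.1, 0.5, 8.5]
finger_gap: 0.0001
grip_force: 5.7
```

```bash
python3 -m handwheel '[[0,1,0,0,0],[0,2,0,0,0],[0,2,0,0,0]]';python3 -m handwheel '[[0,1,0,0,0],[0,2,0,0,0],[0,2,0,0,0]]'
```

```text
clock: 12.2
tcp_pos: [0.4795, -0.316, 0.0449]
orientation: [-0.004, 0.858, 0.513, -0.004]
wrist_force: [-15.9, 4.7, 13.7]
finger_gap: 0.0001
grip_force: 8.6
clock: 12.5
tcp_pos: [0.4795, -0.316, 0.0449]
orientation: [-0.006, 0.858, 0.513, -0.005]
wrist_force: [-21.7, 5.9, 17.0]
finger_gap: 0.0
grip_force: 11.4
```

Stalled on the end stop. Back off and give the long face a final gentle squaring push.

```bash
python3 -m handwheel '[[0,-15,0,0,0],[0,-28,0,0,0],[-30,-28,0,0,0],[-70,-28,0,0,0.4],[-70,10,0,0,0.4],[-70,45,0,0,0.4],[-70,80,0,0,0.4],[-70,80,0,0,0.4]]';python3 -m handwheel '[[5,0,0,0,0.4],[10,0,0,0,0.4],[15,0,0,0,0.4],[20,0,0,0,0.4],[24,0,0,0,0.4],[28,0,0,0,0.4],[28,0,0,0,0.4]]'
```

```text
clock: 13.3
tcp_pos: [0.5279, -0.4212, 0.0447]
orientation: [0.002, 0.858, 0.514, 0.001]
wrist_force: [-0.3, -0.1, 0.2]
finger_gap: 0.0344
grip_force: 0.0
clock: 14.0
tcp_pos: [0.5377, -0.3932, 0.0455]
orientation: [-0.0, 0.858, 0.514, 0.0]
wrist_force: [0.4, 0.7, 0.0]
finger_gap: 0.0337
grip_force: 0.0
```

```bash
python3 -m handwheel '[[1,0,0,0,0.4],[2,0,0,0,0.4],[3,0,0,0,0.4],[4,0,0,0,0.4],[4,0,0,0,0.4]]';python3 -m handwheel '[[1,0,0,0,0.4],[2,0,0,0,0.4],[3,0,0,0,0.4],[3,0,0,0,0.4]]'
```

```text
clock: 14.5
tcp_pos: [0.5391, -0.3908, 0.0452]
orientation: [0.0, 0.858, 0.513, -0.0]
wrist_force: [-2.1, -2.3, -0.8]
finger_gap: 0.034
grip_force: 1.3
clock: 14.9
tcp_pos: [0.5391, -0.3908, 0.0453]
orientation: [0.001, 0.859, 0.512, -0.003]
wrist_force: [-5.9, -9.2, -2.2]
finger_gap: 0.0342
grip_force: 5.5
```

Firm at once (no travel under 11 N): flush. Withdraw, rise and look.

```bash
python3 -m handwheel '[[-10,0,0,0,0.4],[-25,0,0,0,0.4],[-35,0,0,0,0.4],[-35,0,-40,0,0.4],[-35,0,-85,0,0.4],[-35,0,-130,0,0.4],[-35,0,-175,0,0.4],[-35,0,-215,0,0.4]]';python3 -m handwheel '[[-40,-20,-30,0,0.4],[-80,-40,-40,0,0.4],[-80,-40,-40,0,0.4],[-80,-40,-40,0,0.4]]'
python3 - <<'E'
from h import *
w=imaging.read_camera('wrist');c=imaging.read_camera('top')
a=cv2.resize(w['color'],(400,300));cv2.imwrite('w5.png',w['color'])
r=lambda im,s:cv2.resize(im,s,interpolation=cv2.INTER_CUBIC)
cv2.imwrite('pics/f5.png',np.hstack([r(c['color'][110:250,160:300],(400,400)),r(w['color'][0:200,220:420],(400,400))]))
E
```

```text
clock: 15.7
tcp_pos: [0.5241, -0.4189, 0.263]
orientation: [0.001, 0.858, 0.514, 0.0]
wrist_force: [1.0, -0.2, 0.1]
finger_gap: 0.0339
grip_force: 0.0
clock: 16.1
tcp_pos: [0.4502, -0.4714, 0.3007]
orientation: [0.0, 0.859, 0.512, 0.0]
wrist_force: [-0.8, 0.4, 0.5]
finger_gap: 0.0338
grip_force: 0.0
```

View pics/f5.png

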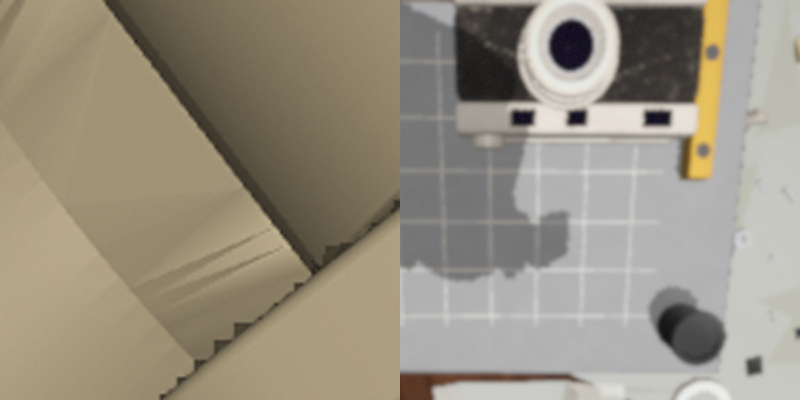

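The end touches the end stop (right half, u≈697); the rail is out of view and the arm hides the top view. Shift and take the last picture.

```bash
python3 -m handwheel '[[40,0,-20,0,0.4],[70,0,-30,0,0.4],[70,0,-30,0,0.4],[70,0,-30,0,0.4],[70,0,-30,0,0.4]]'
python3 - <<'E'
from h import *
w=imaging.read_camera('wrist');np.save('w6.npy',w,allow_pickle=True)
cv2.imwrite('pics/f6.png',cv2.resize(w['color'][0:220,190:450],None,fx=3,fy=2.7,interpolation=cv2.INTER_CUBIC))
E
```

```text
clock: 16.7
tcp_pos: [0.4845, -0.4081, 0.3291]
orientation: [-0.001, 0.858, 0.514, -0.0]
wrist_force: [-0.5, -0.2, -0.0]
finger_gap: 0.034
grip_force: 0.0
```

View pics/f6.png

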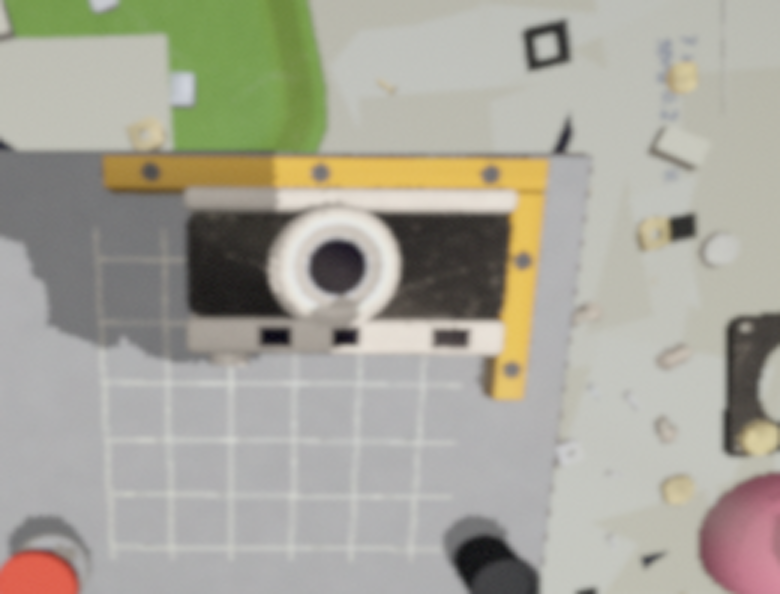

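The base lies flush along the rail (v≈188) and the end is on the stop (u≈510); the jar and can are undisturbed. Hand in.

```bash
python3 -c "
from workcell import workorder
print(workorder.hand_in())"
```

```text
the job is handed in; nothing more can be done
None
```

The chrome camera sits in the corner, its base flush along the long rail and its end against the end stop, and the hand is clear; the final picture shows the film can and jar in place, and the job was handed in at about 17 s.

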